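# Check a valve-plate gap with a tapered gauge blade on an indexing stand

## Task

On the service stand, turn the turret by its upright post exactly one click counter-clockwise (seen from above), so that the next plate faces the fixed bracket's plate. Then take the tapered gauge blade by its handle out of its holder and slide it straight down between those two plates until it drags snugly against both, pushing both a little back on their springs, without forcing it or driving it down to the handle. Finish still holding the blade there at that depth, and leave the other things on the bench alone.

Things in the scene. Friction and masses are not known exactly. Their poses are not given: they have to be found in the camera images.
- stand: Grey indexing stand, fixed to the bench. Origin on the turret's vertical axis at bench height; z up; its -y axis points from the turret axis to the bracket. Base plate 190 x 240 x 20 mm; turret disc 148 mm across, top 40 mm above the bench, and the gap beside it is free down to the base plate, 85 mm below the plates' tops. Upright plates stand on the turret rim, 36 mm wide, 6 mm thick, tops 105 mm above the bench.
- turret (a joint): Turret angle in rad, counter-clockwise from above positive. It clicks into detents at 0, 1.047 and 2.094 (60 degrees apart) and is drawn into the nearest one when let go. It starts in the one at 0, where a stop prevents turning it clockwise; the next one is 1.047. Turning it over the hump takes a few N at the post.
- post (a point): Upright round steel post on the turret, 16 mm diameter, 55 mm from the turret axis, with which it is turned; its top is 152 mm above the bench. This point is on its axis, 17 mm below its top (135 mm above the bench), higher than everything else on the stand.
- plate_mouth (a point): Middle of the top edge of the outer face of the next plate (the one to be checked), 75 mm from the turret axis, 105 mm above the bench; it moves with the turret, and one click counter-clockwise brings it opposite anvil_mouth. The plate is 36 mm wide and 65 mm tall.
- anvil_mouth (a point): Middle of the top edge of the face of the bracket's plate, 105 mm above the bench; 36 mm wide, 6 mm thick, 65 mm tall, upright. With the turret indexed, the gap is the space between anvil_mouth and plate_mouth, 4 to 5.5 mm wide along the stand's y, open at the top; its middle is halfway between the two points.
- plate (a joint): How far the next plate is pushed back towards the turret axis, in m: 0 at rest, spring 6 N/mm, stop at 0.007.
- anvil (a joint): How far the bracket's plate is pushed back away from the turret, in m: 0 at rest, spring 6 N/mm, stop at 0.007. A snug blade pushes each plate back by about 1 to 1.5 mm (6 to 9 N on each face, about 4 to 6 N of drag along the blade when it rests, more while it slides).
- blade_grip (a point): Centre of the handle of the loose gauge blade, 120 mm tall, standing upright in its holder, tip down, about 120 g. Handle: black block 42 mm wide (its own x), 16 mm thick (its own y), 45 mm tall (z up). Below the handle a steel blade 26 mm wide, 75 mm long, tapering evenly on both faces from 12 mm thick at the handle to 3 mm at the tip; the tip is 97.5 mm below this point, the handle's underside 22.5 mm below.
- blade: The same gauge blade; origin at the middle of its tip, z up to the handle, y across its thickness.
- holder: White block 60 x 60 x 90 mm tall, fixed, with a slot 32 x 15 mm, 80 mm deep, open at the top, in which the blade stands with its handle's underside resting on the block's top. Origin at the centre of its underside; the slot runs along its x.
- mask_box: Bystander: plain carton 190 x 110 x 80 mm. Origin at the centre of its underside.
- tray: Bystander: blue open tray 100 x 200 x 35 mm. Origin at the centre of its underside.
- jar: Bystander: amber jar, 52 mm diameter, 75 mm tall. Origin at the centre of its underside.
- driver: Bystander: screwdriver lying on the bench.

How it is judged:
On the way, in this order (a step that is already met when the one before it is completed fails the run):
1. the turret is at rest in the next detent, with the blade still in its holder (value of joint turret between 0.97 and 1.12 rad and velocity of joint turret between -0.05 and 0.05 rad/s and horizontal distance between blade and holder below 0.02 m), for 0.2 s.
2. the blade is lifted clear of its holder in the gripper (height (world z) of blade above 0.092 m and contact force between blade and the fingers above 1 N), for 0.1 s.
At the end, for the whole second after the job is handed in: Turret within 0.075 rad of the next detent; blade upright and square (0.15 rad) in the gap, tip 10 to 70 mm below the plates' tops, within 12 mm of their middle; both plates pushed back 0.4 to 2.8 mm; blade still, gripped by the fingers, which do not lean on the stand (value of joint turret between 0.97 and 1.12 rad and value of joint anvil between 0.0004 and 0.0028 m and value of joint plate between 0.0004 and 0.0028 m and z of blade in the frame of anvil_mouth between -0.07 and -0.01 m and x of blade in the frame of anvil_mouth between -0.012 and 0.012 m and angle between blade's own z axis and vertical below 0.15 rad and linear speed of blade below 0.01 m/s and angle between the y axis of blade and the y axis of stand, either way round below 0.15 rad and contact force between blade and the fingers above 2 N and contact force between blade and holder below 0.1 N and contact force between the fingers and stand below 0.5 N); the arm keeps its last pose, push and grip.
It fails at once if the turret was turned past the next position (value of joint turret above 1.45 rad).
It fails at once if the blade was forced into the gap (value of joint any of anvil, plate above 0.004 m).
It fails at once if a bystander was disturbed (distance of any of mask_box, tray, jar, driver from where it was at the start of the episode above 0.03 m).
It also fails if it takes over 72 s, if anything falls off the work surface, if the arm or the gripper's body presses on something with over 40 N, if the wrist force passes 120 N, or if a joint passes its speed limit or range.

## Robot

A 6-joint arm with a two-finger parallel gripper is mounted at the origin on the work surface. World frame = base frame: x ahead of the robot, y to its left, z up, the work surface at z = 0. Lengths are in m, angles in rad, forces in N, time in s.
With the tool pointing down it reaches from about 0.325 to 0.9 m from the base axis. Payload 6.1 kg.
Tool frame: the origin (TCP) lies between the finger pads; the fingertips stand 19 mm ahead of it and the grasp point (between the pads) is the TCP; z points along the fingers, y is the line along which they close (so a half turn about z gives the same grasp; the last joint's range is limited). The gripper opens to 87 mm and grips with 3 to 60 N. Pads are 19 mm wide; open, the fingers measure 117 mm over their backs; the gripper's body (75 mm by 190 mm) begins 51 mm behind the grasp point.
Start: joints at [-1.306, 0.22, 1.526, -0, 1.395, -0.126], TCP at [0.238, -0.578, 0.208] pointing down, gripper open.
Joint ranges: [-2.98, 2.98], [-0.91, 2.08], [0.09, 2.57], [-1.24, 4.39], [0.2, 2.65], [-2.68, 2.68]. Speed limits (rad/s): [2.57, 2.57, 3.01, 3.14, 3.14, 3.14].

## Interface

Orientations are given as a rotation vector (axis times angle).
In Python, from cell import r, read_camera, job gives the robot as it stands.
- The arm moves only by the tool servo_tool, never from a script. Its argument "moves" is a list of rows, each a list of 7 numbers: the shift along the tool's x, y, z in m, then the turn, a rotation vector about the tool's x, y, z in degrees, then the opening, from 0 (shut) to 1 (fully open). A call has exactly 5 rows; each row is the pose to reach, as a shift and turn from the pose commanded when the call began, along the tool's axes at that moment; what a row does not reach only later rows make up. A row lasts 1/12 s, in which the tool goes at most 41.7 mm and 7.16 degrees, less where a joint would pass 70% of its speed; a pose out of reach is approached as far as the arm can. A call with a gripper value outside its range is refused whole. The fingers move at their own pace and stop on an object; "newtons" is the grip in N (left out, the last holds). Time passes only in rows, so rows that repeat a pose let the fingers close, or fill a call up. It gives the time, the measured TCP pose, the force, the opening and the grip force at its end, in the units of the state.
- r.sense(): the state, without advancing time (a new reading comes with each control period).
- read_camera(name): name is "side" or "top" or "wrist"; returns a dict with "img" (480x640x3 uint8, blue, green, red), "fov_y" (degrees; the focal length in pixels is half the picture's height over the tangent of half this angle, whatever the lens; pixels are square), "cx", "cy" (the principal point, pixels), "rvec" (rotation vector, rad) and "tvec" (3), from world to camera coordinates, as OpenCV has them; the wrist camera has in their place "T_tool_cam" (4x4, takes a point from camera to tool coordinates, whose origin is the TCP and whose axes are the flange's). Camera axes: x right, y down, z forward; pixel columns grow to the right and rows downward; lengths in m; the calibration is good to about 2 mm. A picture is of the moment at which its call begins: read the wrist's pose just before it. There is no depth.
- job.hand_in(): hands the job in; it is judged then, once.
The state is a dict: "t": time; "q": joint angles; "qd": joint speeds; "effort": joint torques, N m; "ee_pos": TCP position; "ee_rot": TCP orientation; "force": force on the tool from outside, world axes, zero at the start; "ft_torque": the same for the moment, N m; "gripper_width": opening from 0.0 (shut) to 1.0 (fully open); "grasp_force": force on a finger pad.
Only numpy, scipy, OpenCV 4.12 (cv2) and the standard library are available. Lean on these libraries where they do the work, as an engineer would, in place of code of your own. Each camera call takes 0.05 s, during which the arm holds its last target. There are 200 camera calls.

## Working session

There is one attempt and no reset: what is moved stays moved. The work goes in short steps, Python scripts to look and compute and a tool call to move; the robot and the scene stay as the last step left them, time stands still between calls to the robot, and variables do not carry over. Pictures are saved under pics/ and viewed, at most 10 in all, crops included, and the job is handed in when it is done.

Besides the shell and the picture viewer there is one more tool, called after "Emit:" by a JSON object that holds its "name" and its "arguments". servo_tool: Moves the arm, as the interface text tells. Its arguments: {"type":"object","properties":{"moves":{"type":"array"},"newtons":{"type":"number"}},"required":["moves"]}

```bash
mkdir -p pics
cat > h.py <<'E'
import numpy as np, cv2
from scipy.spatial.transform import Rotation as R
from cell import r, read_camera, job
def cam(name):
    s=r.sense(); c=read_camera(name); f=240/np.tan(np.radians(c["fov_y"]/2))
    K=np.array([[f,0,c["cx"]],[0,f,c["cy"]],[0,0,1]])
    if name=="wrist":
        T=np.eye(4);T[:3,:3]=R.from_rotvec(s["ee_rot"]).as_matrix();T[:3,3]=s["ee_pos"]
        W=T@np.array(c["T_tool_cam"])
    else:
        A=np.eye(4);A[:3,:3]=R.from_rotvec(np.ravel(c["rvec"])).as_matrix();A[:3,3]=np.ravel(c["tvec"]);W=np.linalg.inv(A)
    return c["img"],K,W
def ray(K,W,u,v):
    d=W[:3,:3]@np.linalg.inv(K)@[u,v,1]; return W[:3,3],d/np.linalg.norm(d)
def onz(K,W,u,v,z):
    o,d=ray(K,W,u,v); return o+d*(z-o[2])/d[2]
def proj(K,W,p):
    q=np.linalg.inv(W)@np.append(p,1); q=K@q[:3]; return q[:2]/q[2]
def two(a,b):
    (o1,d1),(o2,d2)=a,b
    t=np.linalg.lstsq(np.c_[d1,-d2],o2-o1,rcond=None)[0]
    p,q=o1+t[0]*d1,o2+t[1]*d2; return (p+q)/2,np.linalg.norm(p-q)
E
python3 - <<'E'
from h import *
for n in("top","side"):
    i,K,W=cam(n); cv2.imwrite(f"pics/{n}0.png",i); np.savez(f"pics/{n}.npz",K=K,W=W); print(n,W[:3,3].round(3),K[0,0],W[:3,2].round(2))
s=r.sense();print(s["t"],s["ee_pos"],s["ee_rot"],s["force"],s["gripper_width"])
print(R.from_rotvec(s["ee_rot"]).as_matrix().round(3))
E
```

```text
top [0.294 0.061 1.294] 554.5131228895059 [ 0.2  -0.   -0.98]
side [ 0.358 -0.654  0.895] 473.6489893445401 [ 0.18  0.67 -0.72]
0.1 [ 0.23792332 -0.57729473  0.20694241] [-3.08005770e+00 -6.09740590e-01  2.40486129e-04] [ 0.59184716  0.06474257 -0.04097283] 1.0002533607094668
[[ 0.925  0.381 -0.   ]
 [ 0.381 -0.925  0.002]
 [ 0.    -0.002 -1.   ]]
```

View pics/top0.png

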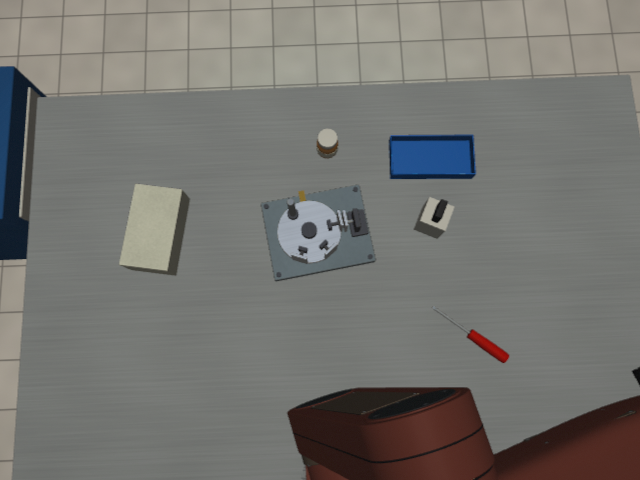

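View pics/side0.png

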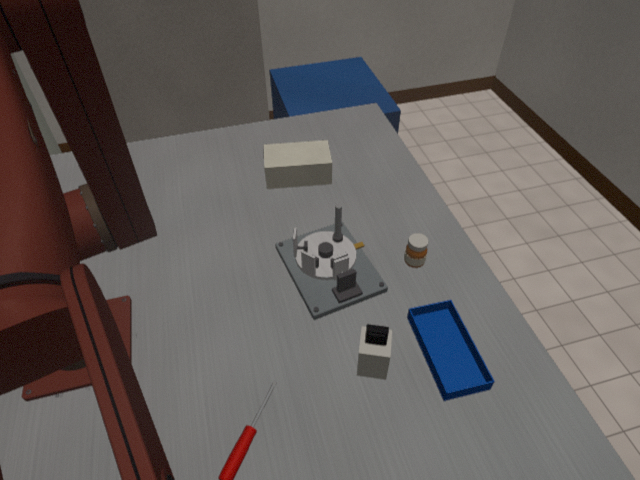

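Run:
```python
import cv2,numpy as np
a=cv2.imread("pics/top0.png")[175:290,250:465]; b=cv2.imread("pics/side0.png")[190:385,265:440]
a=cv2.resize(a,None,fx=3.7,fy=3.7,interpolation=2); cv2.imwrite("pics/z1.png",a)
b=cv2.resize(b,None,fx=3,fy=3,interpolation=2); cv2.imwrite("pics/z2.png",b)
```

```text
(no output)
```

View pics/z1.png

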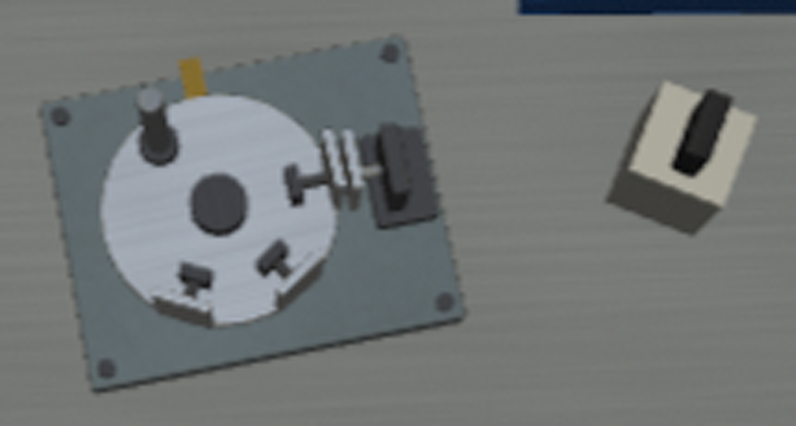

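View pics/z2.png

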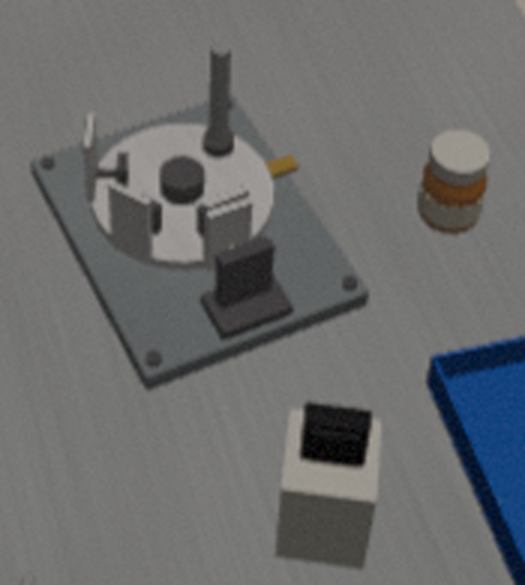

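```bash
cat > m.py <<'E'
from h import *
d=np.load("pics/top.npz");K,W=d["K"],d["W"]; e=np.load("pics/side.npz");K2,W2=e["K"],e["W"]
a=lambda u,v:(250+u/3.7,175+v/3.7); b=lambda u,v:(265+u/3,190+v/3)
T=lambda u,v,z:onz(K,W,*a(u,v),z)
S=lambda u,v,z:onz(K2,W2,*b(u,v),z)
C=[T(*p,0.02) for p in((42,103),(404,36),(465,317),(94,388))]
for c in C:print(c.round(4))
print("len",[np.linalg.norm(C[i]-C[i-1]).round(3) for i in range(4)])
for i,j in((0,1),(3,2)): v=C[j]-C[i];print("yaw of -y edge",np.degrees(np.arctan2(v[1],v[0]))+90)
for i,j in((3,0),(2,1)): v=C[j]-C[i];print("yaw of x edge",np.degrees(np.arctan2(v[1],v[0])))
img=cv2.imread("pics/top0.png"); 
m=((img.min(2)>140)).astype(np.uint8); m[:,:270]=0;m[:,345:]=0;m[:190]=0;m[275:]=0
c=max(cv2.findContours(m,0,1)[0],key=cv2.contourArea); el=cv2.fitEllipse(cv2.convexHull(c)); print(el)
print("axis top",onz(K,W,*el[0],.04),"click",T(218,209,.04))
print("axis side",S(182,193,.04))
print("base centre",np.mean(C,0))
print("post",two(ray(K,W,*a(151,97)),ray(K2,W2,*b(220,51))),T(151,97,.152),S(220,51,.152))
h=[T(*p,.135) for p in((708,90),(733,98),(700,176),(673,168))]  # handle top
print("handle top",np.mean(h,0)); v=(h[0]+h[1]-h[2]-h[3])/2;print(np.linalg.norm(v),"yaw",np.degrees(np.arctan2(v[1],v[0])))
hs=[S(*p,.135) for p in((306,403),(371,409),(369,440),(303,434))];print("side handle",np.mean(hs,0))
g=[T(*p,.09) for p in((667,81),(757,117),(722,207),(630,170))];print("holder",np.mean(g,0));v=(g[0]+g[1]-g[2]-g[3])/2;print("yaw",np.degrees(np.arctan2(v[1],v[0])),np.linalg.norm(v))
v=(g[0]+g[3]-g[2]-g[1])/2;print("yaw",np.degrees(np.arctan2(v[1],v[0])))
E
python3 m.py
```

```text
[0.6447 0.1874 0.02  ]
[ 0.6802 -0.0473  0.02  ]
[ 0.4952 -0.0759  0.02  ]
[0.4594 0.1582 0.02  ]
len [np.float64(0.188), np.float64(0.237), np.float64(0.187), np.float64(0.237)]
yaw of -y edge 8.611544924924758
yaw of -y edge 8.69245236256134
yaw of x edge 8.94046354908416
yaw of x edge 8.761986822668586
((308.6625671386719, 231.09654235839844), (61.07558822631836, 62.07392501831055), 65.26178741455078)
axis top [0.56723041 0.0771135  0.04      ] click [0.5662843  0.07655297 0.04      ]
axis side [0.56511241 0.06760375 0.04      ]
base centre [0.56986815 0.05559298 0.02      ]
post (array([0.60992808, 0.11178329, 0.14461344]), np.float64(0.002943318590365267)) [0.60940939 0.11139015 0.152     ] [0.6059195  0.10393288 0.152     ]
handle top [ 0.57984325 -0.20856554  0.135     ]
0.05160232828670402 yaw -27.203931213266607
side handle [ 0.58247885 -0.21944521  0.135     ]
holder [ 0.58456268 -0.21270624  0.09      ]
yaw -25.625816774777025 0.06062496831754954
yaw 64.92606099424093
```

```bash
cat >> h.py <<'E'
def go(p,yaw):
    "shift in tool axes to reach p with tool y at world angle yaw (mod 180), tool straight down"
    s=r.sense();M=R.from_rotvec(s["ee_rot"]).as_matrix()
    c=np.radians(yaw); best=None
    for k in(0,np.pi):
        y=np.array([np.cos(c+k),np.sin(c+k),0]);z=np.array([0,0,-1.]);D=np.c_[np.cross(y,z),y,z]
        rv=np.degrees(R.from_matrix(M.T@D).as_rotvec())
        if best is None or np.linalg.norm(rv)<np.linalg.norm(best):best=rv
    print("t",round(s["t"],2),"pos",s["ee_pos"].round(4),"F",np.round(s["force"],1),"w",round(s["gripper_width"],3),"g",np.round(s["grasp_force"],1),"q",np.round(s["q"],2))
    print("shift mm",(M.T@(np.array(p)-s["ee_pos"])*1000).round(1),"turn",best.round(2))
E
python3 - <<'E'
from h import *
c=read_camera("wrist");print(np.round(c["T_tool_cam"],3),c["fov_y"])
go([.6094,.1114,.21],-51)
E
```

```text
[[-0.    -0.954 -0.3    0.082]
 [ 1.     0.    -0.002 -0.   ]
 [ 0.002 -0.3    0.954 -0.177]
 [ 0.     0.     0.     1.   ]] 68.79313008928108
t 0.15 pos [ 0.238  -0.5774  0.2071] F [-0.   0.3  0.4] w 0.998 g 0.0 q [-1.31  0.22  1.53  0.    1.39 -0.13]
shift mm [ 605.8 -495.4   -2. ] turn [ -0.08  -0.02 -16.61]
```

Emit:
{"name": "servo_tool", "arguments": {"moves": [[0.032,-0.026,0,0,0,-1.5,1],[0.064,-0.052,-0.01,0,0,-3,1],[0.096,-0.078,-0.02,0,0,-4.5,1],[0.128,-0.104,-0.03,0,0,-6,1],[0.16,-0.13,-0.04,0,0,-7,1]]}}

```text
t: 0.57
ee_pos: [0.3354, -0.3974, 0.2471]
ee_rot: [-3.038, -0.798, 0.0]
force: [1.4, -0.2, -0.9]
gripper_width: 0.996
grasp_force: 0.0
```

Emit:
{"name": "servo_tool", "arguments": {"moves": [[0.032,-0.026,0,0,0,-1.5,1],[0.064,-0.052,-0.01,0,0,-3,1],[0.096,-0.078,-0.02,0,0,-4.5,1],[0.128,-0.104,-0.03,0,0,-6,1],[0.16,-0.13,-0.04,0,0,-7,1]]}}

```text
t: 0.98
ee_pos: [0.4097, -0.2083, 0.2868]
ee_rot: [-2.984, -0.983, 0.0]
force: [1.1, -0.7, -0.7]
gripper_width: 0.999
grasp_force: 0.0
```

Run:
```python
from h import *
go([.6094,.1114,.25],-51)
```

```text
t 0.98 pos [ 0.4097 -0.2083  0.2868] F [ 1.1 -0.7 -0.7] w 0.999 g 0.0 q [-0.64 -0.23  1.83  0.    1.54  0.29]
shift mm [ 350.6 -138.5   36.8] turn [-0.   -0.   -2.55]
```

Emit:
{"name": "servo_tool", "arguments": {"moves": [[0.037,-0.015,0,0,0,-1,1],[0.074,-0.03,0,0,0,-2,1],[0.111,-0.045,0,0,0,-2.5,1],[0.148,-0.06,0,0,0,-2.5,1],[0.185,-0.075,0,0,0,-2.5,1]]}}

```text
t: 1.4
ee_pos: [0.5145, -0.0381, 0.2865]
ee_rot: [2.962, 1.046, 0.0]
force: [1.3, -1.2, -0.4]
gripper_width: 0.999
grasp_force: 0.0
```

Run:
```python
from h import *
i,K,W=cam("wrist"); cv2.imwrite("pics/w1.png",i); np.savez("pics/w1.npz",K=K,W=W)
go([.6094,.1114,.16],-51)
```

```text
t 1.45 pos [ 0.5171 -0.0321  0.2862] F [-2.4  3.7  0.5] w 1.005 g 0.0 q [-0.22 -0.08  1.7   0.01  1.52  0.67]
shift mm [161.5 -52.7 127.1] turn [-0.13 -0.27  0.14]
```

View pics/w1.png

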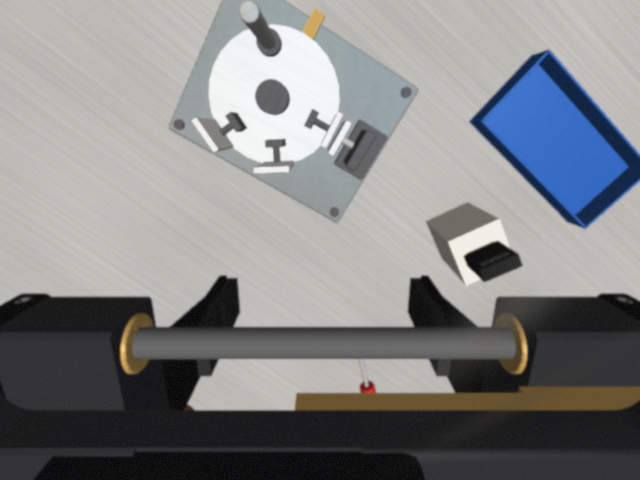

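Run:
```python
from h import *
d=np.load("pics/w1.npz");K,W=d["K"],d["W"];P=lambda u,v,z:onz(K,W,u,v,z).round(4)
img=cv2.imread("pics/w1.png");m=(img.min(2)>215).astype(np.uint8);m[:,:190]=0;m[:,345:]=0;m[172:]=0
c=max(cv2.findContours(m,0,1)[0],key=cv2.contourArea);el=cv2.fitEllipse(cv2.convexHull(c));print(el)
print("post",P(250,11,.152),"axis",P(*el[0],.04),P(275,94,.04))
print("handle top",[P(*p,.135) for p in((466,260),(508,241),(522,262),(482,281))])
print("holder",[P(*p,.09) for p in((448,241),(500,219),(470,285))])
print("base",[P(*p,.02) for p in((417,91),(338,221),(170,128))])
```

```text
((274.84228515625, 94.63738250732422), (130.38247680664062, 141.790283203125), 153.1004638671875)
post [0.6086 0.1122 0.152 ] axis [0.5698 0.0781 0.04  ] [0.5704 0.0783 0.04  ]
handle top [array([ 0.568 , -0.1779,  0.135 ]), array([ 0.6081, -0.1956,  0.135 ]), array([ 0.6019, -0.2232,  0.135 ]), array([ 0.5621, -0.2073,  0.135 ])]
holder [array([ 0.5699, -0.1719,  0.09  ]), array([ 0.624 , -0.1983,  0.09  ]), array([ 0.5475, -0.2304,  0.09  ])]
base [array([ 0.6774, -0.0465,  0.02  ]), array([ 0.4974, -0.0751,  0.02  ]), array([0.4594, 0.1575, 0.02  ])]
```

Emit:
{"name": "servo_tool", "arguments": {"moves": [[0.04,-0.013,0.02,0,0,0,1],[0.08,-0.026,0.04,0,0,0,1],[0.12,-0.039,0.06,0,0,0,1],[0.155,-0.051,0.08,0,0,0,0.9],[0.162,-0.053,0.09,0,0,0,0.7]]}}

```text
t: 1.87
ee_pos: [0.6076, 0.1062, 0.1948]
ee_rot: [-2.96, -1.048, 0.0]
force: [-0.3, -0.3, -0.4]
gripper_width: 0.918
grasp_force: 0.0
```

Run:
```python
from h import *
go([.609,.112,.137],-51)
```

```text
t 1.87 pos [0.6076 0.1062 0.1948] F [-0.3 -0.3 -0.4] w 0.918 g 0.0 q [0.04 0.21 1.56 0.   1.37 0.93]
shift mm [ 4.7 -3.6 57.8] turn [-0.07 -0.02  0.  ]
```

Emit:
{"name": "servo_tool", "arguments": {"moves": [[0,0,0,0,0,0,0.6],[0,0,0.01,0,0,0,0.5],[0,0,0.03,0,0,0,0.5],[0,0,0.049,0,0,0,0.5],[0,0,0.049,0,0,0,0.5]]}}

```text
t: 2.28
ee_pos: [0.604, 0.1014, 0.1436]
ee_rot: [-2.962, -1.044, 0.009]
force: [-0.9, -1.0, -1.3]
gripper_width: 0.564
grasp_force: 0.0
```

Run:
```python
from h import *
go([.609,.112,.137],-51)
```

```text
t 2.28 pos [0.604  0.1014 0.1436] F [-0.9 -1.  -1.3] w 0.564 g 0.0 q [ 0.04  0.25  1.62 -0.    1.28  0.93]
shift mm [10.5 -5.1  6.6] turn [-0.19  0.3  -0.18]
```

Emit:
{"name": "servo_tool", "arguments": {"moves": [[0.006,-0.003,0.004,0,0,0,0.4],[0.011,-0.005,0.007,0,0,0,0.3],[0.011,-0.005,0.007,0,0,0,0.2],[0.011,-0.005,0.007,0,0,0,0.1],[0.011,-0.005,0.007,0,0,0,0]], "newtons": 15}}

```text
t: 2.7
ee_pos: [0.6129, 0.1137, 0.1417]
ee_rot: [2.962, 1.046, 0.002]
force: [1.0, -0.2, -0.3]
gripper_width: 0.208
grasp_force: 0.0
```

Emit:
{"name": "servo_tool", "arguments": {"moves": [[0,0,0,0,0,0,0],[0,0,0,0,0,0,0],[0,0,0,0,0,0,0],[0,0,0,0,0,0,0],[0,0,0,0,0,0,0]]}}

```text
t: 3.12
ee_pos: [0.6123, 0.1136, 0.1406]
ee_rot: [2.962, 1.046, 0.0]
force: [-0.0, 0.1, -0.3]
gripper_width: 0.006
grasp_force: 0.0
```

Run:
```python
from h import *
go([.609,.112,.135],-51)
a=np.array([.5685,.0778]); p=r.sense()["ee_pos"][:2]-a; print("rad",np.linalg.norm(p),np.degrees(np.arctan2(p[1],p[0])))
M=R.from_rotvec(r.sense()["ee_rot"]).as_matrix()
for st in(30,60):
  for k in range(1,6):
    t=np.radians(st/5*k);c,s=np.cos(t),np.sin(t); q=np.array([[c,-s],[s,c]])@p-p; print(st,k,(M.T@[*q,0]*1000).round(1))
```

```text
t 3.12 pos [0.6123 0.1136 0.1406] F [-0.   0.1 -0.3] w 0.006 g 0.0 q [ 0.06  0.27  1.6  -0.    1.27  0.95]
shift mm [-3.5 -0.8  5.6] turn [ 0.   -0.   -0.11]
rad 0.05652063642202334 39.24545143917341
30 1 [-0.3 -5.9 -0. ]
30 2 [ -1.3 -11.7  -0. ]
30 3 [ -2.9 -17.4  -0. ]
30 4 [ -5. -23.  -0.]
30 5 [ -7.7 -28.2  -0. ]
60 1 [ -1.3 -11.7  -0. ]
60 2 [ -5. -23.  -0.]
60 3 [-11.  -33.2  -0. ]
60 4 [-19.  -41.9  -0. ]
60 5 [-28.6 -48.8  -0. ]
```

Run:
```python
from h import *
i,K,W=cam("wrist"); cv2.imwrite("pics/w2.png",i); np.savez("pics/w2.npz",K=K,W=W)
print(proj(K,W,[.609,.112,.152]),proj(K,W,[.5685,.0778,.04]))
```

```text
[323.13882522 297.44165138] [324.81366234 292.20657794]
```

View pics/w2.png

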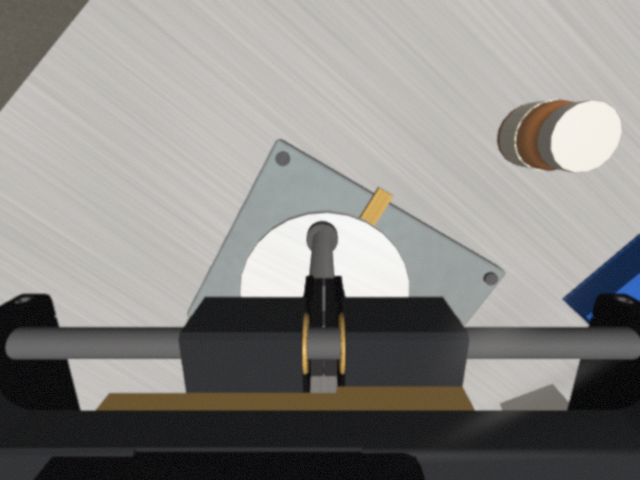

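Run:
```python
from h import *
d=np.load("pics/w2.npz");K,W=d["K"],d["W"];P=lambda u,v,z:onz(K,W,u,v,z).round(4)
print(P(322,237,.045),P(322,237,.06),P(322,235,.04))
print("disc",P(325,212,.04),"base",P(280,140,.02),P(505,271,.02))
s=r.sense();print(s["ee_pos"],s["gripper_width"])
M=R.from_rotvec(s["ee_rot"]).as_matrix()
for x in(-.0095,.0095):
  for z in(0,.019):print(x,z,proj(K,W,s["ee_pos"]+M@[x,0,z]))
for z in(.05,.1,.12,.152):print(z,proj(K,W,[.609,.112,z]))
```

```text
[0.6077 0.1125 0.045 ] [0.6115 0.1154 0.06  ] [0.6078 0.1126 0.04  ]
disc [0.6246 0.123  0.04  ] base [0.6449 0.1868 0.02  ] [ 0.6816 -0.0438  0.02  ]
[0.61223241 0.11358557 0.14052995] 0.005662727224879862
-0.0095 0 [324.60532382 297.50797338]
-0.0095 0.019 [324.5523767  283.02273678]
0.0095 0 [324.63773225 266.10746027]
0.0095 0.019 [324.58054024 253.94834446]
0.05 [323.43090341 238.05955522]
0.1 [323.31811705 260.99002713]
0.12 [323.2589664  273.01588102]
0.152 [323.13882522 297.44165138]
```

Emit:
{"name": "servo_tool", "arguments": {"moves": [[-0.003,0,0.001,0,0,0,0],[-0.003,0,0.002,0,0,0,0],[-0.003,0,0.003,0,0,0,0],[-0.003,0,0.004,0,0,0,0],[-0.003,0,0.005,0,0,0,0]]}}

```text
t: 3.58
ee_pos: [0.61, 0.1115, 0.1377]
ee_rot: [2.962, 1.046, 0.0]
force: [-9.2, -1.9, 16.6]
gripper_width: 0.002
grasp_force: 8.6
```

Run:
```python
from h import *
d=np.load("pics/w1.npz");e=np.load("pics/top.npz")
A=lambda u,v:ray(d["K"],d["W"],u,v);B=lambda u,v:ray(e["K"],e["W"],250+u/3.7,175+v/3.7)
print("post top",two(A(250,11),B(151,97)))
print("handle top",two(A(508,241),B(733,98)),two(A(482,281),B(673,168)))
go([.609,.112,.135],-51)
```

```text
post top (array([0.60833375, 0.11116847, 0.15550955]), np.float64(0.0002398335523356472))
handle top (array([ 0.61726495, -0.24472841,  0.0604109 ]), np.float64(0.005385987858793566)) (array([ 0.55888616, -0.18701657,  0.15934065]), np.float64(0.011085302505957205))
t 3.58 pos [0.61   0.1115 0.1377] F [-9.2 -1.9 16.6] w 0.002 g 8.6 q [ 0.05  0.27  1.61 -0.    1.27  0.95]
shift mm [-0.4 -1.   2.7] turn [ 0.03  0.01 -0.11]
```

Emit:
{"name": "servo_tool", "arguments": {"moves": [[0,0,-0.02,0,0,0,0.3],[0,0,-0.02,0,0,0,0.5],[0,0,-0.02,0,0,0,0.5],[0,0,-0.02,0,0,0,0.5],[0,0,-0.02,0,0,0,0.5]]}}

```text
t: 4.0
ee_pos: [0.6093, 0.1117, 0.1543]
ee_rot: [-2.962, -1.046, 0.002]
force: [-0.3, 0.1, -1.0]
gripper_width: 0.3
grasp_force: 0.0
```

Run:
```python
from h import *
go([.6085,.112,.104],-51)
```

```text
t 4.0 pos [0.6093 0.1117 0.1543] F [-0.3  0.1 -1. ] w 0.3 g 0.0 q [0.05 0.25 1.59 0.   1.3  0.95]
shift mm [-0.4 -0.7 50.3] turn [-0.05  0.07 -0.11]
```

Emit:
{"name": "servo_tool", "arguments": {"moves": [[0,0,0,0,0,0,0.5],[0,0,0.01,0,0,0,0.5],[0,0,0.025,0,0,0,0.5],[0,0,0.04,0,0,0,0.5],[0,0,0.05,0,0,0,0.3]]}}

```text
t: 4.42
ee_pos: [0.6086, 0.1117, 0.1027]
ee_rot: [-2.962, -1.046, 0.004]
force: [0.2, -0.4, -1.1]
gripper_width: 0.468
grasp_force: 0.0
```

Emit:
{"name": "servo_tool", "arguments": {"moves": [[0,0,0,0,0,0,0],[0,0,0,0,0,0,0],[0,0,0,0,0,0,0],[0,0,0,0,0,0,0],[0,0,0,0,0,0,0]], "newtons": 15}}

```text
t: 4.83
ee_pos: [0.6108, 0.1119, 0.1066]
ee_rot: [2.962, 1.046, 0.003]
force: [1.8, -0.2, -0.9]
gripper_width: 0.175
grasp_force: 15.0
```

Run:
```python
from h import *
go([.6085,.112,.104],-51)
a=np.array([.5685,.0778]); p=r.sense()["ee_pos"][:2]-a; print("rad",np.linalg.norm(p),np.degrees(np.arctan2(p[1],p[0])))
```

```text
t 4.83 pos [0.6108 0.1119 0.1066] F [ 1.8 -0.2 -0.9] w 0.175 g 15.0 q [0.05 0.3  1.63 0.   1.21 0.95]
shift mm [-1.8 -1.5  2.6] turn [ 0.07 -0.11 -0.11]
rad 0.054361125934566164 38.85848037826433
```

Emit:
{"name": "servo_tool", "arguments": {"moves": [[-0.0001,-0.0038,0,0,0,-4,0],[-0.0005,-0.0077,0,0,0,-8,0],[-0.0012,-0.0114,0,0,0,-12,0],[-0.0021,-0.0152,0,0,0,-16,0],[-0.0033,-0.0188,0,0,0,-20,0]]}}

```text
t: 5.25
ee_pos: [0.5988, 0.1223, 0.1066]
ee_rot: [2.728, 1.545, 0.008]
force: [10.9, -6.0, -7.3]
gripper_width: 0.18
grasp_force: 15.0
```

Emit:
{"name": "servo_tool", "arguments": {"moves": [[-0.0001,-0.0038,0,0,0,-4,0],[-0.0005,-0.0077,0,0,0,-8,0],[-0.0012,-0.0114,0,0,0,-12,0],[-0.0021,-0.0152,0,0,0,-16,0],[-0.0033,-0.0188,0,0,0,-20,0]]}}

```text
t: 5.67
ee_pos: [0.5812, 0.1303, 0.1066]
ee_rot: [2.419, 1.996, 0.009]
force: [10.0, -1.4, -7.0]
gripper_width: 0.183
grasp_force: 15.0
```

Emit:
{"name": "servo_tool", "arguments": {"moves": [[-0.0001,-0.0038,0,0,0,-4,0],[-0.0005,-0.0077,0,0,0,-8,0],[-0.0012,-0.0114,0,0,0,-12,0],[-0.0021,-0.0152,0,0,0,-16,0],[-0.0033,-0.0188,0,0,0,-20,0]]}}

```text
t: 6.08
ee_pos: [0.5607, 0.1317, 0.1065]
ee_rot: [2.036, 2.388, 0.006]
force: [5.8, 1.0, -3.2]
gripper_width: 0.178
grasp_force: 15.0
```

Run:
```python
from h import *
go([.5602,.1322,.104],8.7)
a=np.array([.5685,.0778]); p=r.sense()["ee_pos"][:2]-a; print("rad",np.linalg.norm(p),np.degrees(np.arctan2(p[1],p[0])))
```

```text
t 6.08 pos [0.5607 0.1317 0.1065] F [ 5.8  1.  -3.2] w 0.178 g 15.0 q [ 0.09  0.19  1.76  0.    1.19 -0.06]
shift mm [ 0.5 -0.4  2.5] turn [0.3  0.01 0.38]
rad 0.05449353680308929 98.21328481004007
```

Arrived at the detent. Let it settle, open, then lift.

Emit:
{"name": "servo_tool", "arguments": {"moves": [[0,-0.001,0,0,0,0,0],[0,-0.001,0,0,0,0,0],[0,-0.001,0,0,0,0,0.4],[0,-0.001,0,0,0,0,0.5],[0,-0.001,0,0,0,0,0.5]]}}

```text
t: 6.5
ee_pos: [0.5575, 0.1312, 0.1055]
ee_rot: [-2.044, -2.386, 0.001]
force: [-0.2, -0.7, -0.9]
gripper_width: 0.324
grasp_force: 0.0
```

Emit:
{"name": "servo_tool", "arguments": {"moves": [[0,0,0,0,0,0,0.5],[0,0,-0.03,0,0,0,0.5],[0,0,-0.06,0,0,0,0.7],[0,0,-0.09,0,0,0,0.9],[0,0,-0.12,0,0,0,1]]}}

```text
t: 6.92
ee_pos: [0.5572, 0.1313, 0.2265]
ee_rot: [-2.043, -2.386, 0.001]
force: [1.0, -0.3, 0.5]
gripper_width: 0.641
grasp_force: 0.0
```

Run:
```python
from h import *
go([.582,-.205,.226],63.5)
```

```text
t 6.92 pos [0.5572 0.1313 0.2265] F [ 1.  -0.3  0.5] w 0.641 g 0.0 q [ 0.09  0.08  1.64 -0.    1.41 -0.06]
shift mm [-336.1  -27.3    0.5] turn [-6.000e-02 -3.000e-02 -5.464e+01]
```

Run:
```python
from h import *
i,K,W=cam("wrist"); cv2.imwrite("pics/w3.png",i); np.savez("pics/w3.npz",K=K,W=W)
for n,p in dict(axis=[.5685,.0778,.04],gap=[.5685-.0775*.151*-1*-1,.0778-.0775*.988,.105]).items():print(n,p,proj(K,W,p))
```

```text
axis [0.5685, 0.0778, 0.04] [326.70928437 256.29529715]
gap [0.5567975000000001, 0.001229999999999995, 0.105] [303.45853075 349.08480474]
```

Emit:
{"name": "servo_tool", "arguments": {"moves": [[-0.04,-0.003,0,0,0,-7,1],[-0.08,-0.006,0,0,0,-14,1],[-0.12,-0.01,0,0,0,-21,1],[-0.16,-0.013,0,0,0,-28,1],[-0.2,-0.016,0,0,0,-35,1]]}}

```text
t: 7.38
ee_pos: [0.572, -0.0623, 0.2254]
ee_rot: [-1.267, -2.875, 0.0]
force: [0.1, -0.3, -0.4]
gripper_width: 0.986
grasp_force: 0.0
```

View pics/w3.png

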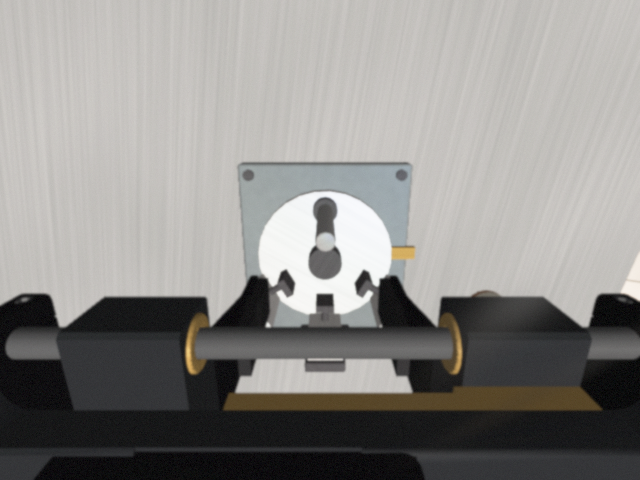

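Run:
```python
from h import *
go([.582,-.205,.226],63.5)
```

```text
t 7.38 pos [ 0.572  -0.0623  0.2254] F [ 0.1 -0.3 -0.4] w 0.986 g 0.0 q [-0.25  0.09  1.64 -0.    1.41 -0.99]
shift mm [-112.1  -88.9   -0.6] turn [-0.000e+00 -1.000e-02 -2.105e+01]
```

Run:
```python
from h import *
i,K,W=cam("wrist"); cv2.imwrite("pics/w4.png",i); np.savez("pics/w4.npz",K=K,W=W)
p=proj(K,W,[.580,.0012,.105]);print(p,proj(K,W,[.582,-.205,.135]))
u,v=int(p[0]),int(p[1]);print(u,v)
c=i[max(v-50,0):v+50,max(u-60,0):u+70]; print(max(u-60,0),max(v-50,0)); A=cv2.resize(c,None,fx=6,fy=6,interpolation=2)[:600,:800]
cv2.imwrite("pics/w4z.png",A)
s=r.sense();print(s["ee_pos"],s["t"])
```

```text
[381.04828179 177.91028018] [224.061915   354.78213799]
381 177
321 127
[ 0.57233027 -0.06973646  0.22531899] 7.4333
```

View pics/w4z.png

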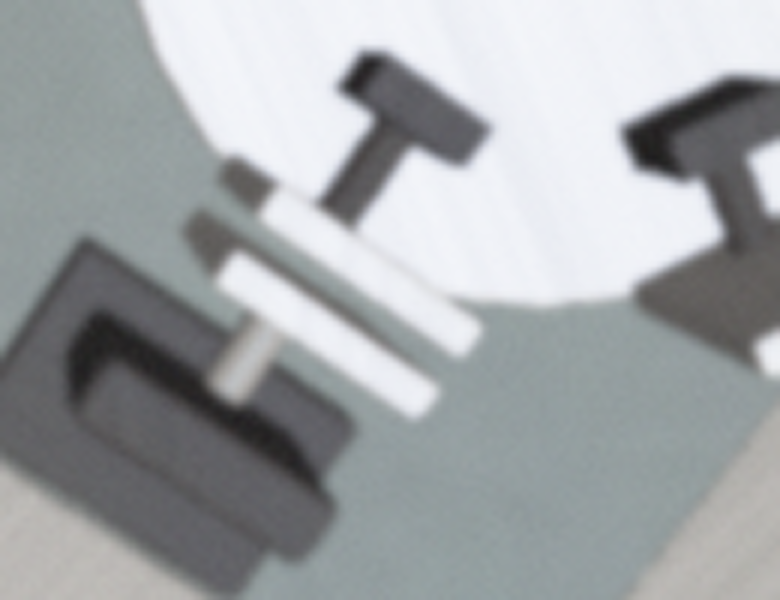

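```bash
cat > gap.py <<'E'
from h import *
def gap(i,K,W,g=(.580,.0012,.105)):
    p=proj(K,W,np.array(g)); x0,y0=int(p[0])-60,int(p[1])-50
    y0=max(y0,0); c=cv2.resize(i[y0:y0+100,x0:x0+130],None,fx=8,fy=8,interpolation=cv2.INTER_CUBIC)
    m=((c.min(2)>215)).astype(np.uint8); out=[]
    for q in cv2.findContours(m,0,1)[0]:
        (cx,cy),(w,h),a=cv2.minAreaRect(q)
        if 20*20<w*h and max(w,h)/(min(w,h)+1)>3.5 and cv2.contourArea(q)>.75*w*h:
            b=[onz(K,W,x0+(u+.5)/8-.5,y0+(v+.5)/8-.5,.105) for u,v in cv2.boxPoints(((cx,cy),(w,h),a))]
            o=np.mean(b,0); L=sorted((np.linalg.norm(b[j]-b[j-1]),*(b[j]-b[j-1])[:2]) for j in range(4))
            print("c",o.round(4),"short",round(L[0][0],4),"long",round(L[-1][0],4),"yaw",(np.degrees(np.arctan2(L[-1][2],L[-1][1]))%180).round(1))
E
python3 - <<'E'
from gap import *
d=np.load("pics/w4.npz");gap(cv2.imread("pics/w4.png"),d["K"],d["W"])
P=lambda x,y:onz(d["K"],d["W"],321+(x+.5)/6-.5,127+(y+.5)/6-.5,.105).round(4)
print("w4 clicked",[P(*q) for q in((258,208),(463,358),(232,252),(441,393))])
i,K,W=cam("wrist");s=r.sense();print(s["ee_pos"],s["qd"].round(3),s["t"]);gap(i,K,W)
i,K,W=cam("wrist");gap(i,K,W);cv2.imwrite("pics/w5.png",i);np.savez("pics/w5.npz",K=K,W=W)
s=r.sense();print(s["ee_pos"],s["t"])
go([.582,-.205,.226],63.5)
E
```

```text
c [ 0.5793 -0.0051  0.105 ] short 0.0051 long 0.0349 yaw 8.8
w4 clicked [array([0.5594, 0.0011, 0.105 ]), array([0.5955, 0.0058, 0.105 ]), array([ 0.5609, -0.0057,  0.105 ]), array([5.968e-01, 2.000e-04, 1.050e-01])]
[ 0.57220787 -0.06627692  0.22517517] [ 0.077 -0.012  0.017  0.057  0.016  0.237] 7.4833
c [ 0.5793 -0.0051  0.105 ] short 0.0051 long 0.035 yaw 8.7
c [ 0.5793 -0.005   0.105 ] short 0.005 long 0.0349 yaw 8.8
[ 0.57207557 -0.06351303  0.22510075] 7.5333
t 7.53 pos [ 0.5721 -0.0635  0.2251] F [0.2 0.5 0.1] w 0.998 g 0.0 q [-0.25  0.09  1.64 -0.    1.41 -0.98]
shift mm [-112.1  -86.9   -0.9] turn [-3.000e-02 -2.000e-02 -2.169e+01]
```

Emit:
{"name": "servo_tool", "arguments": {"moves": [[-0.04,-0.024,0,0,0,-6,1],[-0.08,-0.048,0,0,0,-12,1],[-0.115,-0.069,0,0,0,-18,1],[-0.15,-0.087,0,0,0,-21.7,1],[-0.15,-0.087,0,0,0,-21.7,1]]}}

```text
t: 7.95
ee_pos: [0.6088, -0.2351, 0.2248]
ee_rot: [0.715, 3.059, -0.003]
force: [-0.3, 1.1, -0.3]
gripper_width: 1.003
grasp_force: 0.0
```

Run:
```python
from h import *
cam("wrist");i,K,W=cam("wrist");cv2.imwrite("pics/w6.png",i);np.savez("pics/w6.npz",K=K,W=W)
p=proj(K,W,[.582,-.205,.135]);print(p)
u,v=int(p[0]),int(p[1]);y0=max(0,v-50);c=cv2.resize(i[y0:v+45,u-60:u+60],None,fx=6,fy=6,interpolation=2);cv2.imwrite("pics/w6z.png",c);print(u-60,y0)
go([.582,-.205,.226],63.5)
```

```text
[340.81451776 189.95581068]
280 139
t 8.05 pos [ 0.6083 -0.2309  0.2246] F [-0.7  0.5  0.2] w 1.001 g 0.0 q [-0.48  0.27  1.43  0.    1.44 -1.59]
shift mm [35.1 11.5 -1.4] turn [ 0.03 -0.08  0.06]
```

View pics/w6z.png

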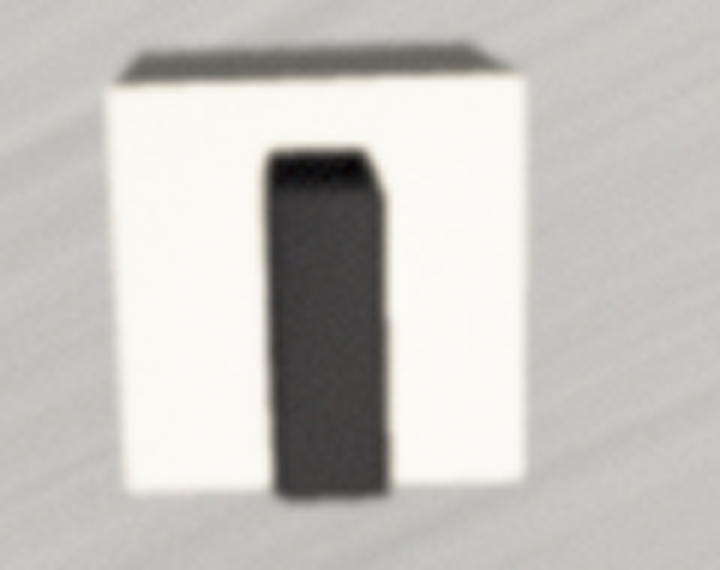

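Run:
```python
from h import *
d=np.load("pics/w6.npz");P=lambda x,y,z:onz(d["K"],d["W"],280+(x+.5)/6-.5,139+(y+.5)/6-.5,z)
h=[P(*q,.135) for q in((271,188),(384,188),(388,492),(278,494))]
c=np.mean(h,0);v=(h[0]+h[1]-h[2]-h[3])/2;print("handle",c.round(4),np.linalg.norm(v),np.degrees(np.arctan2(v[1],v[0])),np.linalg.norm((h[0]+h[3]-h[1]-h[2])/2))
g=[P(*q,.09) for q in((105,85),(527,72),(525,482),(127,492))]
cg=np.mean(g,0);v=(g[0]+g[3]-g[1]-g[2])/2;print("holder",cg.round(4),np.linalg.norm(v),np.degrees(np.arctan2(v[1],v[0])))
go([*c[:2],.115-.033+.002],64)
```

```text
handle [ 0.584  -0.2113  0.135 ] 0.03962699489246751 155.0863415255719 0.014316315201110125
holder [ 0.5843 -0.2114  0.09  ] 0.061011465317126805 -114.87551799333869
t 8.05 pos [ 0.6083 -0.2309  0.2246] F [-0.7  0.5  0.2] w 1.001 g 0.0 q [-0.48  0.27  1.43  0.    1.44 -1.59]
shift mm [ 30.3   6.7 140.6] turn [ 0.03 -0.08 -0.44]
```

Emit:
{"name": "servo_tool", "arguments": {"moves": [[0.015,0.003,0.015,0,0,-0.8,1],[0.03,0.007,0.03,0,0,-1.5,1],[0.03,0.007,0.05,0,0,-1.5,1],[0.03,0.007,0.06,0,0,-1.5,1],[0.03,0.007,0.06,0,0,-1.5,0.9]]}}

```text
t: 8.47
ee_pos: [0.5829, -0.2077, 0.1625]
ee_rot: [-0.669, -3.064, -0.003]
force: [-0.0, 0.0, -0.2]
gripper_width: 0.975
grasp_force: 0.0
```

Run:
```python
from h import *
go([.584,-.2113,.084],65.1)
```

```text
t 8.47 pos [ 0.5829 -0.2077  0.1625] F [-0.   0.  -0.2] w 0.975 g 0.0 q [-0.47  0.24  1.59  0.    1.32 -1.61]
shift mm [-3.  -2.9 78.5] turn [ 0.04 -0.31  0.26]
```

Emit:
{"name": "servo_tool", "arguments": {"moves": [[-0.002,-0.002,0.02,0,0,0,0.7],[-0.002,-0.002,0.04,0,0,0,0.6],[-0.002,-0.002,0.06,0,0,0,0.6],[-0.002,-0.002,0.078,0,0,0,0.5],[-0.002,-0.002,0.078,0,0,0,0.5]]}}

```text
t: 8.88
ee_pos: [0.5836, -0.2115, 0.0842]
ee_rot: [-0.67, -3.064, -0.003]
force: [-0.8, 1.0, -1.0]
gripper_width: 0.629
grasp_force: 0.0
```

Run:
```python
from h import *
go([.584,-.2113,.084],65.1)
```

```text
t 8.88 pos [ 0.5836 -0.2115  0.0842] F [-0.8  1.  -1. ] w 0.629 g 0.0 q [-0.47  0.33  1.64  0.    1.18 -1.61]
shift mm [-0.3  0.3  0.2] turn [ 0.03 -0.33  0.21]
```

Emit:
{"name": "servo_tool", "arguments": {"moves": [[0,0,0,0,0,0,0.3],[0,0,0,0,0,0,0.2],[0,0,0,0,0,0,0.1],[0,0,0,0,0,0,0],[0,0,0,0,0,0,0]], "newtons": 30}}

```text
t: 9.3
ee_pos: [0.5863, -0.2138, 0.0889]
ee_rot: [0.671, 3.067, -0.001]
force: [0.4, 0.3, -0.4]
gripper_width: 0.253
grasp_force: 0.0
```

Emit:
{"name": "servo_tool", "arguments": {"moves": [[0,0,0,0,0,0,0],[0,0,0,0,0,0,0],[0,0,-0.005,0,0,0,0],[0,0,-0.015,0,0,0,0],[0,0,-0.025,0,0,0,0]]}}

```text
t: 9.72
ee_pos: [0.5849, -0.2133, 0.1127]
ee_rot: [-0.672, -3.068, -0.001]
force: [-0.0, -0.8, -0.4]
gripper_width: 0.18
grasp_force: 29.9
```

Run:
```python
from h import *
go([.5784,.0003,.21],98.7)
```

```text
t 9.72 pos [ 0.5849 -0.2133  0.1127] F [-0.  -0.8 -0.4] w 0.18 g 29.9 q [-0.48  0.3   1.62 -0.    1.23 -1.62]
shift mm [ 95.3 191.3 -97.1] turn [ 3.00e-02 -8.00e-02 -3.34e+01]
```

Emit:
{"name": "servo_tool", "arguments": {"moves": [[0,0,-0.03,0,0,0,0],[0,0,-0.06,0,0,0,0],[0,0,-0.09,0,0,0,0],[0.01,0.02,-0.1,0,0,-3,0],[0.02,0.04,-0.1,0,0,-6,0]]}}

```text
t: 10.13
ee_pos: [0.5864, -0.1704, 0.2188]
ee_rot: [0.508, 3.091, -0.004]
force: [-0.5, 0.7, -0.9]
gripper_width: 0.179
grasp_force: 30.0
```

Emit:
{"name": "servo_tool", "arguments": {"moves": [[0.015,0.03,0,0,0,-5,0],[0.03,0.06,0,0,0,-10,0],[0.045,0.09,0,0,0,-15,0],[0.06,0.12,0,0,0,-20,0],[0.06,0.12,0,0,0,-20,0]]}}

```text
t: 10.55
ee_pos: [0.5649, -0.0304, 0.2138]
ee_rot: [-0.049, 3.14, 0.004]
force: [0.3, 0.0, 0.1]
gripper_width: 0.183
grasp_force: 30.0
```

Run:
```python
from h import *
go([.5784,.0003,.20],98.7)
```

```text
t 10.55 pos [ 0.5649 -0.0304  0.2138] F [0.3 0.  0.1] w 0.183 g 30.0 q [-0.19  0.07  1.68  0.    1.39 -1.8 ]
shift mm [-14.5  30.2  13.9] turn [ 0.15  0.05 -6.91]
```

Emit:
{"name": "servo_tool", "arguments": {"moves": [[-0.004,0.01,0.005,0,0,-2,0],[-0.008,0.02,0.01,0,0,-4,0],[-0.0145,0.0285,0.02,0,0,-6.9,0],[-0.0145,0.0285,0.022,0,0,-6.9,0],[-0.0145,0.0285,0.022,0,0,-6.9,0]]}}

```text
t: 10.97
ee_pos: [0.5789, -0.0071, 0.189]
ee_rot: [0.224, -3.131, -0.001]
force: [0.1, -1.1, -0.7]
gripper_width: 0.179
grasp_force: 30.0
```

Emit:
{"name": "servo_tool", "arguments": {"moves": [[0,0,0,0,0,0,0],[0,0,0,0,0,0,0],[0,0,0,0,0,0,0],[0,0,0,0,0,0,0],[0,0,0,0,0,0,0]]}}

```text
t: 11.38
ee_pos: [0.5796, -0.0074, 0.1909]
ee_rot: [-0.224, 3.133, -0.0]
force: [-0.8, 0.0, -1.1]
gripper_width: 0.182
grasp_force: 30.0
```

Run:
```python
from h import *
go([.5785,-.0013,.1785],98.7)
i,K,W=cam("wrist");cv2.imwrite("pics/w7.png",i);np.savez("pics/w7.npz",K=K,W=W)
print(proj(K,W,[.578,0,.105]))
i,K,W=cam("side");p=proj(K,W,np.array([.578,0,.12]));print(p);u,v=map(int,p)
a=cv2.resize(i[v-40:v+30,u-40:u+40],None,fx=7,fy=7,interpolation=2)
cv2.imwrite("pics/s7.png",a);cv2.imwrite("pics/side7.png",i);print(u-40,v-40)
```

```text
t 11.38 pos [ 0.5796 -0.0074  0.1909] F [-0.8  0.  -1.1] w 0.182 g 30.0 q [-0.15  0.12  1.67 -0.    1.35 -1.86]
shift mm [ 0.2  6.2 12.4] turn [-0.01  0.04 -0.53]
[332.15385574 235.61297082]
[339.84197781 251.29447263]
299 211
```

Emit:
{"name": "servo_tool", "arguments": {"moves": [[0,0.003,0,0,0,-0.5,0],[0,0.006,0,0,0,-0.5,0],[0,0.006,0.004,0,0,-0.5,0],[0,0.006,0.007,0,0,-0.5,0],[0,0.006,0.007,0,0,-0.5,0]]}}

```text
t: 11.9
ee_pos: [0.578, -0.0009, 0.1824]
ee_rot: [0.239, -3.131, -0.0]
force: [-0.3, 0.2, -1.6]
gripper_width: 0.179
grasp_force: 30.0
```

Emit:
{"name": "servo_tool", "arguments": {"moves": [[0,0,0,0,0,0,0],[0,0,0,0,0,0,0],[0,0,0,0,0,0,0],[0,0,0,0,0,0,0],[0,0,0,0,0,0,0]]}}

```text
t: 12.32
ee_pos: [0.5787, -0.0012, 0.1836]
ee_rot: [-0.238, 3.132, -0.0]
force: [0.2, -0.0, -1.2]
gripper_width: 0.18
grasp_force: 30.0
```

Run:
```python
from gap import *
d=np.load("pics/w7.npz");i=cv2.imread("pics/w7.png");gap(i,d["K"],d["W"])
j,K,W=cam("wrist");gap(j,K,W);cv2.imwrite("pics/w8.png",j);np.savez("pics/w8.npz",K=K,W=W)
p=proj(K,W,np.array([.578,0,.105]));u,v=map(int,p);print(p)
a=cv2.resize(j[v-60:v+70,u-60:u+60],None,fx=5,fy=4.6,interpolation=2);print(u-60,v-60,a.shape)
cv2.imwrite("pics/w8z.png",a[:600])
go([.5785,-.0013,.1785],98.7)
```

```text
[324.11961545 238.51403035]
264 178 (598, 600, 3)
t 12.37 pos [ 0.5787 -0.0012  0.1837] F [-0.5 -0.6 -1.2] w 0.181 g 30.0 q [-0.14  0.13  1.68 -0.    1.34 -1.86]
shift mm [ 0.2 -0.1  5.2] turn [-0.01  0.02  0.01]
```

View pics/w8z.png

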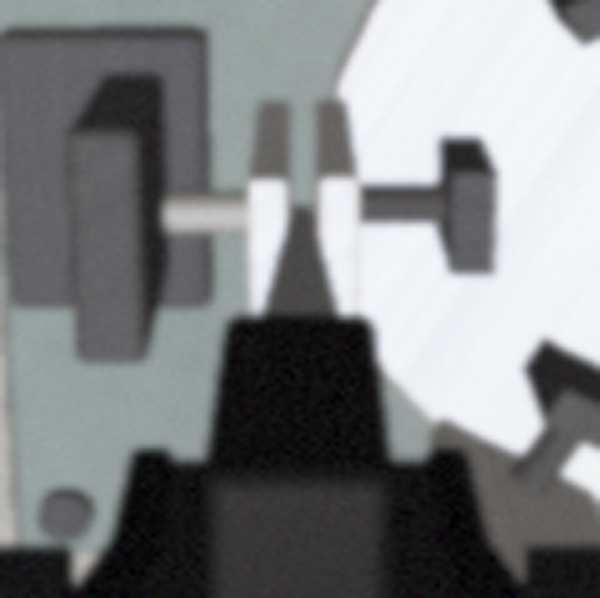

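Emit:
{"name": "servo_tool", "arguments": {"moves": [[0,0.0002,0.003,0,0,0,0],[0,0.0002,0.006,0,0,0,0],[0,0.0002,0.009,0,0,0,0],[0,0.0002,0.012,0,0,0,0],[0,0.0002,0.014,0,0,0,0]]}}

```text
t: 12.78
ee_pos: [0.5783, -0.0009, 0.1688]
ee_rot: [0.238, -3.132, -0.0]
force: [0.7, 0.1, -1.1]
gripper_width: 0.18
grasp_force: 30.0
```

Emit:
{"name": "servo_tool", "arguments": {"moves": [[0,0,0,0,0,0,0],[0,0,0,0,0,0,0],[0,0,0,0,0,0,0],[0,0,0,0,0,0,0],[0,0,0,0,0,0,0]]}}

```text
t: 13.2
ee_pos: [0.5787, -0.0009, 0.1697]
ee_rot: [-0.239, 3.132, -0.0]
force: [0.7, 0.1, -1.2]
gripper_width: 0.18
grasp_force: 30.0
```

Emit:
{"name": "servo_tool", "arguments": {"moves": [[0,0,0.002,0,0,0,0],[0,0,0.004,0,0,0,0],[0,0,0.006,0,0,0,0],[0,0,0.008,0,0,0,0],[0,0,0.008,0,0,0,0]]}}

```text
t: 13.62
ee_pos: [0.5784, -0.0008, 0.1609]
ee_rot: [0.239, -3.132, -0.0]
force: [-0.2, 0.6, -0.9]
gripper_width: 0.177
grasp_force: 30.0
```

Emit:
{"name": "servo_tool", "arguments": {"moves": [[0,0,0.002,0,0,0,0],[0,0,0.004,0,0,0,0],[0,0,0.005,0,0,0,0],[0,0,0.005,0,0,0,0],[0,0,0.005,0,0,0,0]]}}

```text
t: 14.03
ee_pos: [0.5787, -0.0009, 0.1565]
ee_rot: [-0.238, 3.132, 0.0]
force: [0.9, 0.9, -0.6]
gripper_width: 0.187
grasp_force: 30.0
```

Emit:
{"name": "servo_tool", "arguments": {"moves": [[0,0,0.002,0,0,0,0],[0,0,0.004,0,0,0,0],[0,0,0.005,0,0,0,0],[0,0,0.005,0,0,0,0],[0,0,0.005,0,0,0,0]]}}

```text
t: 14.45
ee_pos: [0.5788, -0.0009, 0.1516]
ee_rot: [-0.239, 3.132, 0.0]
force: [1.2, 0.8, 2.0]
gripper_width: 0.18
grasp_force: 30.0
```

Emit:
{"name": "servo_tool", "arguments": {"moves": [[0,0,0.002,0,0,0,0],[0,0,0.004,0,0,0,0],[0,0,0.005,0,0,0,0],[0,0,0.005,0,0,0,0],[0,0,0.005,0,0,0,0]]}}

```text
t: 14.87
ee_pos: [0.5788, -0.0009, 0.1466]
ee_rot: [-0.239, 3.132, -0.0]
force: [-0.3, 1.8, 4.7]
gripper_width: 0.179
grasp_force: 30.0
```

Emit:
{"name": "servo_tool", "arguments": {"moves": [[0,0,0.001,0,0,0,0],[0,0,0.002,0,0,0,0],[0,0,0.003,0,0,0,0],[0,0,0.003,0,0,0,0],[0,0,0.003,0,0,0,0]]}}

```text
t: 15.28
ee_pos: [0.5789, -0.0009, 0.144]
ee_rot: [-0.239, 3.132, -0.0]
force: [-0.4, 2.2, 5.7]
gripper_width: 0.184
grasp_force: 30.0
```

Run:
```python
from h import *
i,K,W=cam("wrist");cv2.imwrite("pics/w9.png",i)
go([.5785,-.0011,.144],98.7)
def rows(i,b,lo=205):
    for v in range(214,226,3):
        l=i[v].min(1).astype(int); e=np.where(np.diff((l>lo).astype(int))!=0)[0]; print(b,v,e[(e>295)&(e<360)])
rows(cv2.imread("pics/w8.png"),"before");rows(i,"after")
```

```text
t 15.33 pos [ 0.5789 -0.0009  0.1439] F [0.5 1.5 5.4] w 0.182 g 30.0 q [-0.14  0.16  1.71  0.    1.26 -1.86]
shift mm [ 0.4 -0.1 -0.1] turn [-0.01  0.05  0.01]
before 214 [335 350]
before 217 [328 334 335 336 340 341]
before 220 [313 320 327 334]
before 223 [313 320 327 334]
after 214 [336]
after 217 [336]
after 220 [336 354]
after 223 [337 354]
```

Emit:
{"name": "servo_tool", "arguments": {"moves": [[0,0,0,0,0,0,0],[0,0,0,0,0,0,0],[0,0,0,0,0,0,0],[0,0,0,0,0,0,0],[0,0,0,0,0,0,0]]}}

```text
t: 15.75
ee_pos: [0.5789, -0.0009, 0.144]
ee_rot: [-0.239, 3.132, -0.0]
force: [0.3, 1.9, 5.9]
gripper_width: 0.181
grasp_force: 30.0
```

```bash
python3 -c "
from h import *
s=r.sense();print(s['force'],s['ee_pos'],s['grasp_force']);print(job.hand_in())"
```

```text
[0.30569591 1.8939937  5.89154541] [ 0.57890946 -0.00087386  0.14395006] 29.97840582684148
the job is handed in; nothing more can be done
None
```

I turned the turret one click counter-clockwise and handed in at about 16 s with the gripper holding the blade about 34 mm down in the gap. It drags with roughly 7 N on the wrist, from which I estimate each plate is pushed back about 1.5 mm; hand-in returned no verdict, so I can't confirm a pass.

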